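# Lock the lens carrier of a decentring jig with its quarter-turn key

### The job

Take the red-handled T-key out of its blue stand and pass its foot through the slot in the jig's aluminium carrier plate. Push it down gently against the spring plunger, turn it a quarter turn, and let the spring lift the foot into its locking groove under the plate, so that the key stands locked crosswise to the slot; then let go. Never load the jig with more than 30 N, and leave the tin, the lens box and the buffing block where they are.

Things in the scene. Friction and masses are not known exactly. Their poses are not given: they have to be found in the camera images.
- key_grip (a point): centre of the red handle of the T-key (loose, about 60 g). The handle is a flat wing 36 mm along the key's x, 12 mm thick along its y, 30 mm high along its z, to be gripped across its 12 mm. Below it a round 7.6 mm steel stem goes straight down to the T-foot. z points up out of the handle. The key is 70 mm tall.
- key_foot (a point): centre of the flat underside of the key's T-foot, 55 mm below key_grip on the key's axis; same axes. The foot is a steel bar 24 mm along x, 8 mm along y, 6 mm high with sharp corners. At the start the key stands upright in the stand.
- stand: blue block, 76 x 56 mm, 30 mm high, fixed to the worktop, with a pocket 26 x 10 mm (long along its x), 22 mm deep, in which the key stands with its foot on the pocket floor, 8 mm above the worktop. Origin: centre of the underside.
- jig: grey lens decentring jig, fixed to the worktop: 155 mm long along its x (from -115 to +40 mm), 90 mm wide along its y (from -36 to +54 mm). On it lies an aluminium carrier plate, top face 50 mm above the worktop, which carries a rubber cup with a green lens at x = -80 mm (top of the lens 66 mm above the worktop; the guide strips at both ends reach 51 mm). Origin: on the worktop, under keyway; z up.
- keyway (a point): zero mark of the carrier, at the plate's top face, fixed to the jig body (50 mm above it, same axes). The slot (28 mm long along jig x, 10.5 mm wide along jig y, through 5 mm of plate) is NOT here: the carrier was set by hand, which put the slot's centre 2 to 16 mm from here towards the jig's +y (0 along x), and is tight there. The slot's true place is not measured: find it by feel or sight.
- plunger_rest (a point): point on the jig, 9 mm below keyway: resting height of the flat brass spring plunger under the slot (it stays centred under the true slot). It takes 2 N to start it and 1.5 N more per mm; it bottoms after 10 mm (17 N) and is rigid beyond. The key turns freely, either way, only with its foot's underside 15 mm or more below the plate's top face (11 N).
- lock_seat (a point): point on the jig, 11 mm below keyway: height of the foot's underside when locked. Under the plate a locking groove, 14 mm wide and 4 mm deep, lies crosswise to the slot (along jig y), centred on the true slot. When the foot lies along it, the spring lifts the foot to this height and holds it with 5 N.
- pad_tin: round teal and white tin, 54 mm across, 22 mm high, loose bystander beside the jig; origin at the centre of its underside
- lens_box: small black box with clear lid, 29 x 32 x 17 mm, loose bystander beside the jig; origin at the centre of its underside
- buff: buffing block with wooden back, 26 x 62 x 24 mm, loose bystander beside the stand; origin at the centre of its underside
Not all that is in view belongs to the job. What is shaped like the part that bears key_grip but turquoise or yellow is not meant.

How it is judged:
On the way:
1. the foot is through the slot, still lengthwise (within 0.2 rad), its underside pushed 14.5 mm or more below the plate's top face (x of key_foot in the frame of keyway between -0.005 and 0.005 m and y of key_foot in the frame of keyway between -0.001 and 0.0185 m and z of key_foot in the frame of keyway below -0.0145 m and angle between the x axis of key_foot and the x axis of keyway, either way round below 0.2 rad), for 0.1 s.
At the end, for the whole second after the job is handed in: The key stands upright (0.12 rad) in the slot (foot within 5 mm of keyway along x, -1 to +18.5 mm along y), crosswise to the slot (within 0.2 rad of the jig's y), with the foot lifted into the groove: underside 9 to 12.8 mm below the plate's top face (x of key_foot in the frame of keyway between -0.005 and 0.005 m and y of key_foot in the frame of keyway between -0.001 and 0.0185 m and z of key_foot in the frame of keyway between -0.0128 and -0.009 m and angle between the x axis of key_foot and the y axis of keyway, either way round below 0.2 rad and angle between key_grip's own z axis and vertical below 0.12 rad); the robot touches nothing.
It fails at once if the jig is loaded with more than 30 N (contact force between jig and anything else above 30 N).
It fails at once if the tin is moved by more than 15 mm (distance of pad_tin from where it was at the start of the episode above 0.015 m).
It fails at once if the lens box is moved by more than 15 mm (distance of lens_box from where it was at the start of the episode above 0.015 m).
It fails at once if the buffing block is moved by more than 15 mm (distance of buff from where it was at the start of the episode above 0.015 m).
It also fails if it takes over 72 s, if anything falls off the work surface, if the arm or the gripper's body presses on something with over 40 N, if the wrist force passes 120 N, or if a joint passes its speed limit or range.

### The arm

A 6-joint arm with a two-finger parallel gripper is mounted at the origin on a cart in front of the work surface, level with it; the furniture and walls round the work are solid. World frame = base frame: x ahead of the robot, y to its left, z up, the work surface at z = 0. Lengths are in m, angles in rad, forces in N, time in s.
With the tool pointing down it reaches from about 0.325 to 0.85 m from the base axis. Payload 15.5 kg.
Tool frame: the origin (TCP) lies between the finger pads; the fingertips stand 11 mm ahead of it and the grasp point (between the pads) lies 8 mm behind it (ctrl.tcp_to_tips is the distance from the TCP to the fingertips, in m); z points along the fingers, y is the line along which they close (so a half turn about z gives the same grasp; the last joint's range is limited). The gripper opens to 91 mm and grips with 3 to 60 N. Pads are 32 mm wide; open, the fingers measure 118 mm over their backs; the gripper's body (76 mm by 178 mm) begins 60 mm behind the grasp point.
Start: joints at [-0.096, 0.494, 1.345, -0, 1.302, -0.096], TCP at [0.625, 0, 0.225] pointing down, gripper open.
Joint ranges: [-2.91, 2.91], [-0.82, 2.16], [0.22, 2.67], [-1.22, 4.37], [0.12, 2.79], [-3.08, 3.08]. Speed limits (rad/s): [1.89, 1.89, 2.57, 3.01, 3.01, 3.01].

### API

Orientations are given as a unit quaternion [w, x, y, z].
In Python, from rig import ctrl gives the robot as it stands.
- The arm moves only by the shell command python3 -m crank 'ROWS'. ROWS is JSON, a list of rows, each a list of 5 numbers: the shift along the tool's x, y, z in mm, then the turn about the tool's z in degrees, then the opening, from 0 (shut) to 1 (fully open). In form: [[dx, dy, dz, turn, gripper], ...]. A call has 1 to 20 rows; each row shifts and turns the commanded pose from where the row before left it, along the tool's axes as they then stand; what a row does not reach is not made up. A row lasts 1/12 s, in which the tool goes at most 41.7 mm and 7.16 degrees, less where a joint would pass 70% of its speed; a pose out of reach is approached as far as the arm can. A call with a gripper value outside its range is refused whole. The fingers move at their own pace and stop on an object; the grip force is fixed at half the most. Time passes only in rows, so rows that do not move let the fingers close. It gives the time, the measured TCP pose, the force, the opening and the grip force at its end, in the units of the state.
- ctrl.state(): the state, without advancing time (a new reading comes with each control period).
- ctrl.snapshot(name): name is "scene" or "side" or "wrist"; returns the picture (384x512x3 uint8, red, green, blue); there is no depth.
- ctrl.camera_model(name): a dict with "intrinsics" (3x3 intrinsics, pixels), "k1" (the pictures are not rectified: a ray, as slopes to the right and down, at radius r is drawn at 1 + k1 r^2 times it, then the intrinsics apply), "cam_to_world" (4x4, takes a point from camera to world coordinates); the wrist camera has in their place "T_tool_cam" (4x4, takes a point from camera to tool coordinates, whose origin is the TCP and whose axes are the flange's). Camera axes: x right, y down, z forward; pixel columns grow to the right and rows downward; lengths in m; the calibration is good to about 2 mm. A picture is of the moment at which its call begins: read the wrist's pose just before it. camera_model takes no time and is no camera call.
- ctrl.hand_in(): hands the job in; it is judged then, once.
The state is a dict: "clock": time; "joints": joint angles; "joint_velocities": joint speeds; "tau": joint torques, N m; "ee_pos": TCP position; "ee_rot": TCP orientation; "ft_force": force on the tool from outside, world axes, zero at the start; "wrist_torque": the same for the moment, N m; "gripper_width": finger opening in m; "finger_force": force on a finger pad.
Only numpy, scipy, OpenCV 4.12 (cv2) and the standard library are available. Lean on these libraries where they do the work, as an engineer would, in place of code of your own. Each camera call takes 0.05 s, during which the arm holds its last target. There are 200 camera calls.

## Working session

There is one attempt and no reset: what is moved stays moved. The work goes in short steps, Python scripts to look and compute and a shell command to move; the robot and the scene stay as the last step left them, time stands still between calls to the robot, and variables do not carry over. Pictures are saved under pics/ and viewed, at most 10 in all, crops included, and the job is handed in when it is done.

```bash
mkdir -p pics; ls; cat > h.py <<'E'
import numpy as np, cv2
from rig import ctrl
from scipy.spatial.transform import Rotation as R
def save(n,f):
    im=ctrl.snapshot(n); cv2.imwrite(f'pics/{f}.png',im[:,:,::-1]); return im
def T_of(n,st=None):
    m=ctrl.camera_model(n)
    if 'cam_to_world' in m: return m,np.array(m['cam_to_world'])
    q=np.array(st['ee_rot']); T=np.eye(4); T[:3,:3]=R.from_quat(q[[1,2,3,0]]).as_matrix(); T[:3,3]=st['ee_pos']
    return m,T@np.array(m['T_tool_cam'])
def ray(m,T,u,v):
    K=np.array(m['intrinsics']); k=m['k1']
    d=np.array([(u-K[0,2])/K[0,0],(v-K[1,2])/K[1,1]]); s=d.copy()
    for _ in range(20): s=d/(1+k*(s@s))
    return T[:3,3],T[:3,:3]@np.array([s[0],s[1],1])
def plane(m,T,u,v,z):
    o,d=ray(m,T,u,v); return o+d*(z-o[2])/d[2]
def proj(m,T,p):
    c=np.linalg.inv(T)@np.append(p,1); s=c[:2]/c[2]; s=s*(1+m['k1']*(s@s)); K=np.array(m['intrinsics']); return K[:2,:2]@s+K[:2,2]
E
python3 - <<'E'
from h import *
st=ctrl.state(); print(st['ee_pos'],st['ee_rot'],st['ft_force'],st['clock'])
a=save('scene','a0');b=save('side','b0');c=save('wrist','c0')
for n in('scene','side','wrist'):
    m,T=T_of(n,st); print(n,np.round(T,3).tolist(),m['intrinsics'][0][0],m['k1'])
E
```

```text
pics
[6.24598414e-01 4.81872147e-05 2.24338714e-01] [-4.95750684e-04  7.07101368e-01  7.07111899e-01 -4.14243953e-04] [ 0.53669269 -0.60309202  1.15470009] 0.0
scene [[0.846, -0.376, 0.379, 0.063], [-0.534, -0.582, 0.613, -0.645], [-0.01, -0.721, -0.693, 0.845], [0.0, 0.0, 0.0, 1.0]] 400.20045389432465 -0.05520747430459054
side [[-0.898, -0.168, 0.407, -0.012], [-0.441, 0.353, -0.825, 1.005], [-0.005, -0.92, -0.391, 0.527], [0.0, 0.0, 0.0, 1.0]] 494.0438943985168 -0.19228412131306272
wrist [[1.0, -0.0, -0.002, 0.625], [-0.001, -0.955, -0.296, 0.084], [-0.002, 0.296, -0.955, 0.383], [0.0, 0.0, 0.0, 1.0]] 294.128679150853 -0.077525599627726
```

View pics/a0.png

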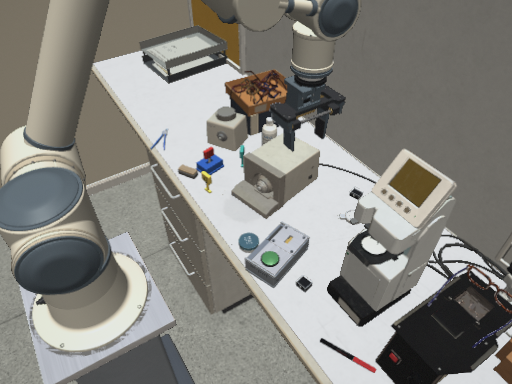

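View pics/c0.png

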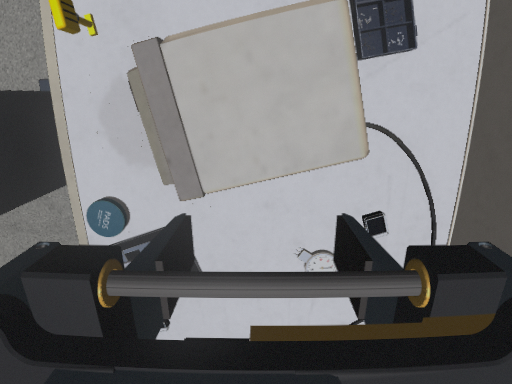

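View pics/b0.png

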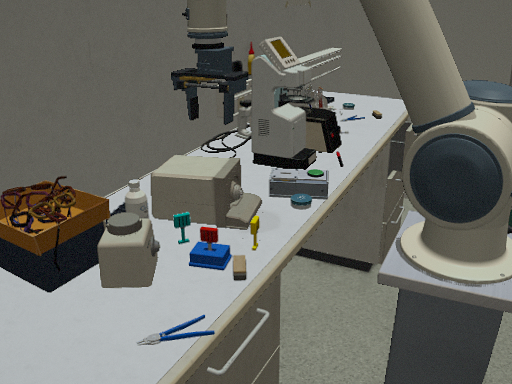

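Scene view: red key at about (209,153) in the blue stand, buff at (187,171), jig around (278,252) with the lens at (270,258), tin at (248,241). In the side view the key is at (209,235) and the jig at (300,182). A beige machine stands between the stand and the jig.

```bash
python3 - <<'E'
from h import *
ims={n:cv2.imread(f'pics/{f}.png') for n,f in(('scene','a0'),('side','b0'))}
def blob(im,lo,hi,near,r=40):
    h=cv2.cvtColor(im,cv2.COLOR_BGR2HSV); k=cv2.inRange(h,np.array(lo),np.array(hi))
    if lo[0]==0: k|=cv2.inRange(h,np.array([172,lo[1],lo[2]]),np.array([180,255,255]))
    w=np.zeros_like(k); cv2.circle(w,near,r,255,-1); k&=w
    n,l,s,c=cv2.connectedComponentsWithStats(k); i=1+np.argmax(s[1:,4]); return c[i],s[i],(l==i).astype(np.uint8)
def tri(pa,pb):
    A=[];b=[]
    for n,p in(('scene',pa),('side',pb)):
        m,T=T_of(n); o,d=ray(m,T,*p); d/=np.linalg.norm(d); P=np.eye(3)-np.outer(d,d); A.append(P);b.append(P@o)
    return np.linalg.lstsq(np.vstack(A),np.hstack(b),rcond=None)[0]
ra=blob(ims['scene'],(0,120,60),(8,255,255),(209,153),20); rb=blob(ims['side'],(0,120,60),(8,255,255),(209,235),20)
print('red',ra[:2],rb[:2],tri(ra[0],rb[0]))
ga=blob(ims['scene'],(45,100,40),(75,255,255),(270,258),20); gb=blob(ims['side'],(45,100,40),(75,255,255),(315,173),20)
print('lens',ga[:2],gb[:2],tri(ga[0],gb[0]))
for n,p in(('scene',(210,165)),('side',(210,256))):
    c,s,k=blob(ims[n],(105,120,40),(130,255,255),p,32); print('blue',c,s)
    m,T=T_of(n); cn=max(cv2.findContours(k,0,2)[0],key=cv2.contourArea)
    print(np.round([plane(m,T,*c,0.025)]
      ,3), [ (q[0].tolist(),np.round(plane(m,T,*q[0],0.03)[:2],3).tolist()) for q in cv2.approxPolyDP(cv2.convexHull(cn),2,True)])
m,T=T_of('scene')
for p in [(285,224),(309,240),(270,282),(246,265),(289,239)]: print('jig',p,np.round(plane(m,T,*p,.05),3))
cr=[cv2.resize(ims['scene'][205:305,215:325],None,fx=5,fy=5,interpolation=2)]
cv2.imwrite('pics/a1.png',cr[0])
E
```

```text
red (array([208.10666667, 152.45333333]), array([204, 147,   9,  12,  75], dtype=int32)) (array([208.76315789, 233.68421053]), array([200, 227,  18,  15, 190], dtype=int32)) [0.4692937  0.27191953 0.06281684]
lens (array([269.46551724, 256.62068966]), array([262, 252,  16,  11, 116], dtype=int32)) (array([314.90625, 171.96875]), array([308, 170,  15,   5,  64], dtype=int32)) [ 0.40751324 -0.16298997  0.05436589]
blue [209.9556962  164.53164557] [197 155  27  20 316]
[[0.466 0.259 0.025]] [([223, 165], [0.497, 0.229]), ([210, 174], [0.442, 0.213]), ([197, 169], [0.419, 0.256]), ([198, 162], [0.437, 0.285]), ([213, 155], [0.495, 0.291]), ([221, 159], [0.507, 0.258])]
blue [209.72687225 255.75881057] [189 242  43  28 908]
[[0.456 0.292 0.025]] [([190, 252], [0.495, 0.304]), ([198, 242], [0.503, 0.262]), ([228, 245], [0.441, 0.246]), ([231, 255], [0.415, 0.278]), ([224, 268], [0.404, 0.326]), ([218, 269], [0.412, 0.334]), ([189, 265], [0.469, 0.346])]
jig (285, 224) [ 0.506 -0.093  0.05 ]
jig (309, 240) [ 0.526 -0.171  0.05 ]
jig (270, 282) [ 0.372 -0.221  0.05 ]
jig (246, 265) [ 0.35 -0.15  0.05]
jig (289, 239) [ 0.485 -0.14   0.05 ]
```

View pics/a1.png

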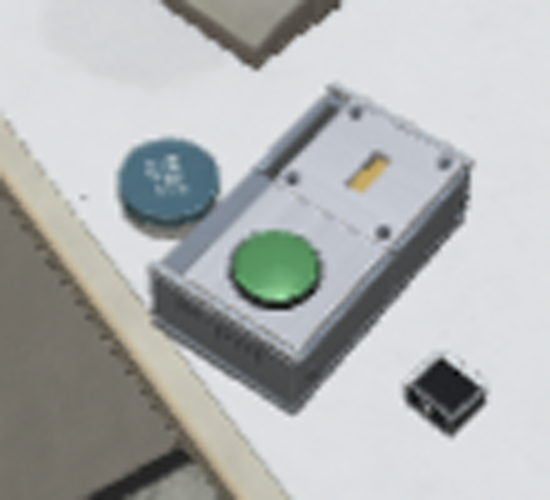

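Crop: slot with brass plunger at about (368,173) in the crop, lens at (275,265). The plate edges put the jig's x axis at roughly 20° yaw. Next I raise the tool and go over the stand for a close look.

```bash
python3 -m crank '[[0,0,-32,0,1],[0,0,-32,0,1],[0,0,-32,0,1],[20,-16,0,0,1],[20,-16,0,0,1],[20,-16,0,0,1],[20,-16,0,0,1],[20,-16,0,0,1],[20,-16,0,0,1],[20,-16,0,0,1],[20,-16,0,0,1],[20,-16,0,0,1],[20,-11,0,0,1],[0,0,0,0,1],[0,0,0,0,1]]'; python3 - <<'E'
from h import *
st=ctrl.state(); im=save('wrist','c1'); print(st['ee_pos'],st['clock'])
m,T=T_of('wrist',st); print(proj(m,T,[.469,.272,.078]),proj(m,T,[.469,.272,.03]),proj(m,T,[.495,-.135,.05]))
E
```

```text
clock: 1.4
ee_pos: [0.4695, 0.2007, 0.3209]
ee_rot: [0.0, 0.706, 0.708, -0.0]
ft_force: [0.2, -0.2, -0.6]
gripper_width: 0.091
finger_force: 0.0
[0.46949024 0.20068237 0.32091372] 1.4
[262.9246644  111.01398148] [262.99227823 109.96752366] [276.80322577 338.99790328]
```

View pics/c1.png

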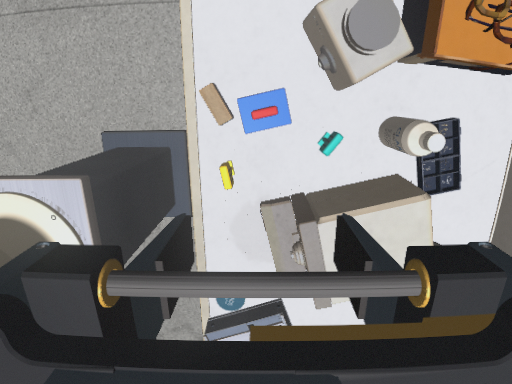

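```bash
python3 - <<'E'
from h import *
st=ctrl.state(); print(np.round(st['joints'],2))
im=cv2.imread('pics/c1.png'); m,T=T_of('wrist',st)
h=cv2.cvtColor(im,cv2.COLOR_BGR2HSV)
def rect(k,z):
    k[:80]=0;k[140:]=0;k[:,:230]=0;k[:,300:]=0
    c=max(cv2.findContours(k,0,2)[0],key=cv2.contourArea); c=cv2.convexHull(c)
    P=np.array([plane(m,T,*q[0],z)[:2] for q in c],np.float32)*1000
    return cv2.minAreaRect(P)
red=cv2.inRange(h,(0,120,60),(8,255,255))|cv2.inRange(h,(172,120,60),(180,255,255))
print('red@78',rect(red.copy(),.078)); print('blue@30',rect(cv2.inRange(h,(105,120,40),(130,255,255)),.03))
E
```

```text
[ 0.29  0.24  1.47 -0.    1.42  0.28]
red@78 ((471.1323547363281, 269.77783203125), (34.12006378173828, 10.79722785949707), 12.666053771972656)
blue@30 ((471.050048828125, 270.20361328125), (70.81737518310547, 51.52423858642578), 12.510003089904785)
```

Key at (471,270) mm, yaw 12.6°. Stand and handle agree.

```bash
python3 -m crank '[[23,0.5,0,0,0.45],[23,0.5,0,0,0.45],[23.3,0.6,0,0,0.45],[0,0,0,7.04,0.45],[0,0,0,7.04,0.45],[0,0,0,7.04,0.45],[0,0,0,7.04,0.45],[0,0,0,7.04,0.45],[0,0,0,7.04,0.45],[0,0,20,7.04,0.45],[0,0,20,7.04,0.45],[0,0,20,7.04,0.45],[0,0,20,7.04,0.45],[0,0,20,7.04,0.45],[0,0,20,0,0.45],[0,0,20,0,0.45],[0,0,20,0,0.45],[0,0,0,0,0.45],[0,0,0,0,0.45]]'; python3 - <<'E'
from h import *
st=ctrl.state(); q=np.array(st['ee_rot']); M=R.from_quat(q[[1,2,3,0]]).as_matrix(); print(np.round(M,3), np.round(st['joints'],2))
d=M.T@(np.array([.4711,.270,.055])-st['ee_pos'])*1000; print('to go',d, 'yaw tool y',np.degrees(np.arctan2(M[1,1],M[0,1])))
E
```

```text
clock: 3.03
ee_pos: [0.4718, 0.2685, 0.1605]
ee_rot: [0.0, 0.994, 0.109, -0.001]
ft_force: [0.1, -0.6, -0.3]
gripper_width: 0.041
finger_force: 0.0
[[ 0.976  0.217 -0.002]
 [ 0.217 -0.976 -0.001]
 [-0.002  0.    -1.   ]] [ 0.41  0.46  1.63 -0.    1.06  1.76]
to go [-1.03641404e-01 -1.69952946e+00  1.05469121e+02] yaw tool y -77.493697187143
```

```bash
python3 -m crank '[[0,-1.5,25,0,0.45],[0,0,25,0,0.45],[0,0,25,0,0.45],[0,0,20,0,0.45],[0,0,10.5,0,0.45],[0,0,0,0,0.45],[0,0,0,0,0.05],[0,0,0,0,0.05],[0,0,0,0,0.05],[0,0,0,0,0.05],[0,0,0,0,0.05],[0,0,0,0,0.05],[0,0,0,0,0.05],[0,0,0,0,0.05]]'
```

```text
clock: 4.2
ee_pos: [0.4717, 0.271, 0.0562]
ee_rot: [-0.0, 0.994, 0.109, 0.001]
ft_force: [-0.6, -0.2, 9.0]
gripper_width: 0.0121
finger_force: 30.0
```

```bash
python3 -m crank '[[0,0,-6,0,0.05],[0,0,-12,0,0.05],[0,0,-22,0,0.05],[0,0,-35,0,0.05],[0,0,-35,0,0.05],[0,0,-35,0,0.05],[0,0,-35,0,0.05],[0,0,-35,0,0.05],[0,0,-30,0,0.05],[0,0,0,0,0.05]]'
python3 -m crank '[[-11,28,0,0,0.05],[-11,28,0,0,0.05],[-11,28,0,0,0.05],[-11,28,0,0,0.05],[-11,28,0,0,0.05],[-11,28,0,0,0.05],[-11,28,0,0,0.05],[-11,28,0,0,0.05],[-11,28,0,0,0.05],[-11,28,0,0,0.05],[-11,28,0,0,0.05],[-11,28,0,0,0.05],[-10,30,0,0,0.05],[-10,31,0,0,0.05],[0,0,-0,0,0.05],[0,0,35,0,0.05],[0,0,35,0,0.05],[0,0,35,0,0.05],[0,0,30,0,0.05],[0,0,0,0,0.05]]'
python3 -m crank '[[0,0,0,0,0.05],[0,0,0,0,0.05]]'
python3 - <<'E'
from h import *
st=ctrl.state(); im=save('wrist','c2'); print(st['ee_pos'],st['clock'])
E
```

```text
clock: 5.03
ee_pos: [0.4731, 0.2716, 0.3069]
ee_rot: [-0.001, 0.994, 0.109, 0.004]
ft_force: [0.1, 0.5, 0.1]
gripper_width: 0.0119
finger_force: 30.0
clock: 6.7
ee_pos: [0.4065, -0.1482, 0.1614]
ee_rot: [-0.002, 0.994, 0.109, -0.003]
ft_force: [-0.6, 0.5, -0.7]
gripper_width: 0.0115
finger_force: 30.0
clock: 6.87
ee_pos: [0.4099, -0.15, 0.1669]
ee_rot: [0.0, 0.994, 0.109, 0.001]
ft_force: [0.7, -0.1, 0.1]
gripper_width: 0.0121
finger_force: 30.0
[ 0.40989723 -0.14999913  0.16685019] 6.8667
```

View pics/c2.png

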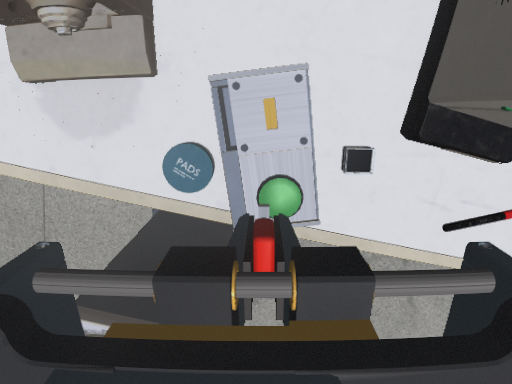

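Slot (brass) at (270,113), lens at (280,197), key in the fingers with its foot showing at about (264,212).

```bash
python3 - <<'E'
from h import *
st=ctrl.state(); im=cv2.imread('pics/c2.png'); m,T=T_of('wrist',st)
q=np.array(st['ee_rot']); M=R.from_quat(q[[1,2,3,0]]).as_matrix(); p=np.array(st['ee_pos'])
h=cv2.cvtColor(im,cv2.COLOR_BGR2HSV); k=cv2.inRange(h,(15,100,60),(35,255,255)); k[:85]=0;k[145:]=0;k[:,:245]=0;k[:,300:]=0
c=max(cv2.findContours(k,0,2)[0],key=cv2.contourArea)
for z in(.05,.041): print('brass',z,cv2.minAreaRect(np.array([plane(m,T,*a[0],z)[:2]*1000 for a in c],np.float32)))
g=cv2.cvtColor(im,cv2.COLOR_BGR2GRAY)
L=cv2.createLineSegmentDetector().detect(g)[0][:,0]
for l in L:
    if 200<min(l[0],l[2]) and max(l[0],l[2])<330 and max(l[1],l[3])<230 and np.hypot(l[2]-l[0],l[3]-l[1])>28:
        a,b=plane(m,T,l[0],l[1],.05),plane(m,T,l[2],l[3],.05); d=b-a
        print(np.round(l),np.round(a[:2]*1000),np.round(b[:2]*1000),round(np.degrees(np.arctan2(d[1],d[0]))%180,1))
for n,z in(('foot top',.041),('foot bot',.047)): print(n,[np.round(proj(m,T,p+M@[x,y,z])).tolist() for x,y in((-.012,-.004),(-.012,.004),(.012,.004),(.012,-.004))])
print('handle top',[np.round(proj(m,T,p+M@[x,y,-.023])).tolist() for x,y in((-.018,-.006),(-.018,.006),(.018,.006),(.018,-.006))])
a=cv2.resize(im[50:260,200:330],None,fx=4,fy=4,interpolation=2); cv2.imwrite('pics/c2z.png',a[:600] if 0 else cv2.resize(im[60:250,200:330],(410,600),interpolation=2))
E
```

```text
brass 0.05 ((484.12261962890625, -140.69479370117188), (26.82741355895996, 9.616751670837402), 19.08953285217285)
brass 0.041 ((483.85302734375, -140.9852294921875), (27.701190948486328, 9.929953575134277), 19.08951187133789)
[227.  78. 237. 148.] [506. -96.] [ 446. -117.] 19.3
[308.  63. 319. 222.] [ 534. -163.] [ 390. -213.] 19.3
[229. 208. 208.  75.] [ 385. -121.] [504. -80.] 19.3
[238. 154. 246. 211.] [ 441. -119.] [ 386. -138.] 19.1
[226. 149. 217.  87.] [ 443. -107.] [497. -89.] 19.2
[222.  88. 230. 144.] [496. -93.] [ 448. -110.] 19.3
[316. 216. 305.  69.] [ 396. -208.] [ 528. -162.] 19.1
[213.  74. 257.  68.] [507. -84.] [ 520. -121.] 109.0
[259.  68. 306.  62.] [ 520. -123.] [ 534. -161.] 109.1
[275.  97. 278. 127.] [ 499. -142.] [ 474. -150.] 19.0
[266. 129. 263. 101.] [ 469. -140.] [ 494. -131.] 20.4
foot top [[258.0, 236.0], [268.0, 236.0], [269.0, 206.0], [257.0, 206.0]]
foot bot [[258.0, 233.0], [268.0, 232.0], [268.0, 203.0], [258.0, 203.0]]
handle top [[252.0, 297.0], [274.0, 297.0], [275.0, 237.0], [251.0, 238.0]]
```

View pics/c2z.png

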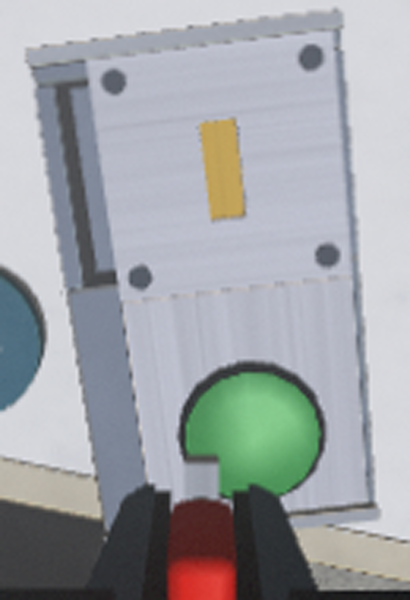

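```bash
python3 -m crank '[[0,0,0,-6.7,0.05],[20,4,0,0,0.05],[20,4,0,0,0.05],[20,4,0,0,0.05],[14.1,3.6,0,0,0.05],[0,0,0,0,0.05],[0,0,20,0,0.05],[0,0,20,0,0.05],[0,0,12,0,0.05],[0,0,9,0,0.05],[0,0,0,0,0.05],[0,0,0,0,0.05],[0,0,0,0,0.05]]'
python3 - <<'E'
from h import *
st=ctrl.state(); im=save('wrist','c3'); print(st['ee_pos'],st['clock'],st['ft_force'])
m,T=T_of('wrist',st);q=np.array(st['ee_rot']); M=R.from_quat(q[[1,2,3,0]]).as_matrix(); print(np.round(M,4),(M.T@(np.array([.4850,-.1404,.106])-st['ee_pos']))*1000)
cv2.imwrite('pics/c3z.png',cv2.resize(im[130:280,180:340,::-1],(640,600),interpolation=2))
E
```

```text
clock: 8.0
ee_pos: [0.4849, -0.1403, 0.1055]
ee_rot: [0.0, 0.986, 0.167, 0.001]
ft_force: [0.4, -0.1, -1.4]
gripper_width: 0.0115
finger_force: 30.0
[ 0.48485081 -0.14034753  0.10553796] 8.0 [ 0.3739894  -0.12017808 -1.38449044]
[[ 9.441e-01  3.298e-01  1.500e-03]
 [ 3.298e-01 -9.441e-01 -6.000e-04]
 [ 1.200e-03  1.100e-03 -1.000e+00]] [ 0.12408996  0.09922439 -0.46178669]
```

View pics/c3z.png

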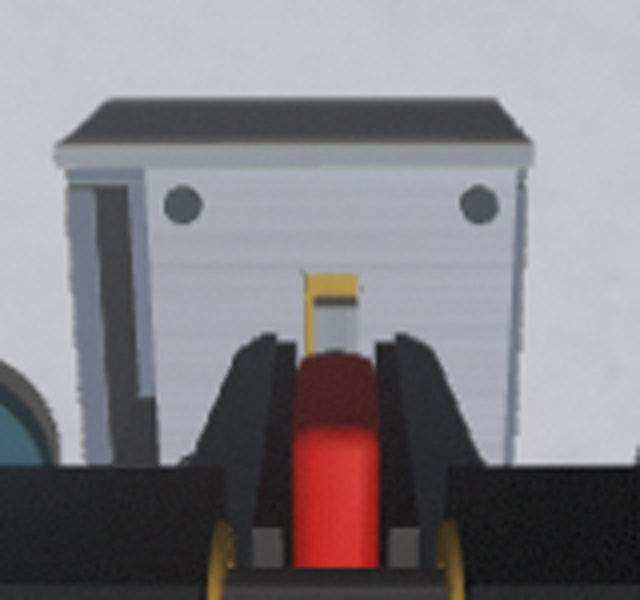

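Foot sits about 0.5 mm to the right of the slot's middle (foot columns 313–358, slot 303–360). I'll check the lengthwise gap numerically.

```bash
python3 - <<'E'
from h import *
st=ctrl.state(); m,T=T_of('wrist',st)
# crop->image
f=lambda u,v:(180+(u+.5)/4-.5,130+(v+.5)/4-.5)
q=np.array(st['ee_rot']); M=R.from_quat(q[[1,2,3,0]]).as_matrix(); p=np.array(st['ee_pos'])
zf=p[2]-.048
for n,u,v,z in(('slot far L',303,274,.05),('slot far R',360,274,.05),('foot bot L',313,298,zf),('foot bot R',358,298,zf),('foot top L',313,306,zf+.006),('foot top R',358,306,zf+.006)):
    print(n,np.round(M.T@(plane(m,T,*f(u,v),z)-p)*1000,1))
E
```

```text
slot far L [12.9 -5.8 55.5]
slot far R [12.9  5.1 55.5]
foot bot L [10.7 -3.8 48. ]
foot bot R [10.7  4.6 48. ]
foot top L [11.3 -3.7 42. ]
foot top R [11.3  4.5 42. ]
```

```bash
python3 -m crank '[[0,-0.7,2,0,0.05],[0,0,2,0,0.05],[0,0,2,0,0.05],[0,0,1,0,0.05],[0,0,0.5,0,0.05],[0,0,0.5,0,0.05],[0,0,0,0,0.05]]'; python3 -m crank '[[0,0,0.5,0,0.05],[0,0,0.5,0,0.05],[0,0,0,0,0.05]]'
```

```text
clock: 8.63
ee_pos: [0.4841, -0.1394, 0.0963]
ee_rot: [-0.0, 0.986, 0.167, -0.0]
ft_force: [0.4, -0.5, -0.9]
gripper_width: 0.0117
finger_force: 30.0
clock: 8.88
ee_pos: [0.4841, -0.1394, 0.0953]
ee_rot: [-0.0, 0.986, 0.167, -0.0]
ft_force: [0.3, -0.2, -0.7]
gripper_width: 0.0118
finger_force: 30.0
```

```bash
python3 -m crank '[[0,0,0.5,0,0.05],[0,0,0.5,0,0.05],[0,0,0.5,0,0.05],[0,0,0.5,0,0.05],[0,0,0,0,0.05]]'; python3 -m crank '[[0,0,1,0,0.05],[0,0,1,0,0.05],[0,0,1,0,0.05],[0,0,0,0,0.05]]'
```

```text
clock: 9.3
ee_pos: [0.484, -0.1394, 0.0933]
ee_rot: [-0.0, 0.986, 0.167, -0.0]
ft_force: [-0.0, -0.0, -0.1]
gripper_width: 0.0118
finger_force: 30.0
clock: 9.63
ee_pos: [0.484, -0.1394, 0.0902]
ee_rot: [-0.0, 0.986, 0.167, -0.0]
ft_force: [0.9, -0.7, -1.7]
gripper_width: 0.012
finger_force: 30.0
```

```bash
python3 -m crank '[[0,0,1,0,0.05],[0,0,1,0,0.05],[0,0,1,0,0.05],[0,0,0,0,0.05],[0,0,0,0,0.05]]'; python3 -m crank '[[0,0,1,0,0.05],[0,0,1,0,0.05],[0,0,0,0,0.05],[0,0,0,0,0.05]]'
```

```text
clock: 10.05
ee_pos: [0.4842, -0.1394, 0.0875]
ee_rot: [0.0, 0.986, 0.167, 0.0]
ft_force: [-1.1, 0.2, 3.8]
gripper_width: 0.012
finger_force: 30.0
clock: 10.38
ee_pos: [0.4842, -0.1394, 0.0855]
ee_rot: [0.0, 0.986, 0.167, 0.0]
ft_force: [-1.1, 0.5, 6.0]
gripper_width: 0.0121
finger_force: 30.0
```

```bash
python3 -m crank '[[0,0,1,0,0.05],[0,0,1,0,0.05],[0,0,1,0,0.05],[0,0,0.8,0,0.05],[0,0,0,0,0.05],[0,0,0,0,0.05],[0,0,0,0,0.05]]'
```

```text
clock: 10.97
ee_pos: [0.4842, -0.1394, 0.0819]
ee_rot: [0.0, 0.986, 0.167, 0.0]
ft_force: [-2.7, 0.1, 11.5]
gripper_width: 0.0123
finger_force: 30.0
```

```bash
python3 -m crank '[[0,-0.13,0,-7,0.05],[0,-0.13,0,-7,0.05],[0,-0.13,0,-7,0.05],[0,-0.13,0,-7,0.05],[0,0,0,0,0.05]]'
```

```text
clock: 11.38
ee_pos: [0.4845, -0.1392, 0.0821]
ee_rot: [0.001, 0.914, 0.405, 0.001]
ft_force: [0.3, 0.4, 11.7]
gripper_width: 0.0118
finger_force: 30.0
```

```bash
python3 -m crank '[[0,-0.13,0,-7,0.05],[0,-0.13,0,-7,0.05],[0,-0.13,0,-7,0.05],[0,-0.13,0,-7,0.05],[0,-0.13,0,-7,0.05],[0,-0.13,0,-7,0.05],[0,-0.13,0,-7,0.05],[0,-0.13,0,-7,0.05],[0,-0.13,0,-6,0.05],[0,0,0,0,0.05],[0,0,0,0,0.05]]';python3 -c "
from h import *
q=np.array(ctrl.state()['ee_rot']);M=R.from_quat(q[[1,2,3,0]]).as_matrix();print(np.degrees(np.arctan2(M[1,0],M[0,0])),ctrl.state()['wrist_torque'])"
```

```text
clock: 12.3
ee_pos: [0.4835, -0.139, 0.0821]
ee_rot: [0.001, 0.578, 0.816, 0.0]
ft_force: [0.5, 0.0, 11.5]
gripper_width: 0.0117
finger_force: 30.0
109.31248314760467 [ 0.02049475 -0.00665447  0.05999252]
```

```bash
python3 -m crank '[[0,0,-1,0,0.05],[0,0,-1,0,0.05],[0,0,-1,0,0.05],[0,0,-0.7,0,0.05],[0,0,0,0,0.05],[0,0,0,0,0.05]]'
```

```text
clock: 12.8
ee_pos: [0.4834, -0.139, 0.0856]
ee_rot: [0.001, 0.579, 0.815, 0.0]
ft_force: [0.3, -0.6, 5.3]
gripper_width: 0.012
finger_force: 30.0
```

```bash
python3 -m crank '[[0,0,-0.6,0,0.05],[0,0,0,0,0.05],[0,0,0,0,0.3],[0,0,0,0,0.4],[0,0,0,0,0.4],[0,0,0,0,0.4],[0,0,0,0,0.4],[0,0,0,0,0.4]]'; python3 -m crank '[[0,0,-10,0,0.4],[0,0,-20,0,0.4],[0,0,-30,0,0.4],[0,0,-30,0,0.4],[-20,0,-20,0,0.4],[-30,0,0,0,0.4],[0,0,0,0,0.4],[0,0,0,0,0.4]]'
python3 - <<'E'
from h import *
st=ctrl.state(); im=save('wrist','c4'); s=save('scene','a4')
m,T=T_of('wrist',st); print(np.round(proj(m,T,[.4835,-.14,.1])))
a=cv2.resize(s[205:305,215:325,::-1],(440,400),interpolation=2); b=cv2.resize(im[:,:,::-1],(533,400))[:,90:450]
cv2.imwrite('pics/z4.png',np.hstack([a,b]))
E
```

```text
clock: 13.47
ee_pos: [0.4827, -0.1386, 0.0858]
ee_rot: [-0.0, 0.579, 0.815, -0.0]
ft_force: [0.5, -0.2, -0.3]
gripper_width: 0.0366
finger_force: 0.0
clock: 14.13
ee_pos: [0.4996, -0.187, 0.1968]
ee_rot: [0.001, 0.579, 0.815, 0.0]
ft_force: [0.6, 1.2, -0.2]
gripper_width: 0.0368
finger_force: 0.0
[263. 142.]
```

View pics/z4.png

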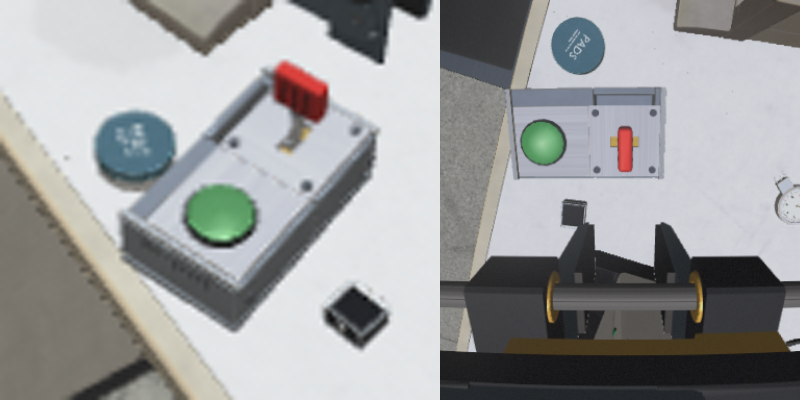

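The key stands upright and crosswise: red wing at (625,148), brass visible on both sides. Tin and lens box have not moved and the gripper is clear.

```bash
python3 -c "
from rig import ctrl
print(ctrl.hand_in())"
```

```text
the job is handed in; nothing more can be done
None
```

I handed the job in at about 14 s of 72 s, no verdict returned: in the last pictures the key stands upright and crosswise in the slot, released, and the tin and lens box look unmoved. The highest vertical wrist force I read during insertion and turning was 11.7 N. I did not re-check the buffing block after the pick.

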